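# Open and re-lock the extraction slide gate with the pull hook

### The arm

A 6-joint arm with a two-finger parallel gripper is mounted at the origin on a cart in front of the work surface, level with it; the furniture and walls round the work are solid. World frame = base frame: x ahead of the robot, y to its left, z up, the work surface at z = 0. Lengths are in m, angles in rad, forces in N, time in s.
With the tool pointing down it reaches from about 0.325 to 0.9 m from the base axis. Payload 3.5 kg.
Tool frame: the origin (TCP) lies midway between the tips of the shut fingers; the grasp point (between the pads) lies 19 mm behind it (arm.hold_point_z is the distance from the TCP to the grasp point, in m); z points along the fingers, x is the direction in which the jaws open and shut, and the axes are right-handed (so a half turn about z gives the same grasp; the last joint's range is limited). The gripper opens to 85 mm and grips with 20 to 120 N. Pads are 22 mm wide; open, the fingers measure 114 mm over their backs; the gripper's body (76 mm by 85 mm) begins 54 mm behind the grasp point. The pads swing forward as they close: fully open they stand 13 mm farther back than shut.
Start: joints at [-1.392, 0.276, -0.026, 1.268, 0, 1.467], TCP at [0.174, -0.6, 0.231] pointing down, gripper open.
Joint ranges: [-3.12, 3.12], [-0.85, 1.88], [-1.08, 1.24], [-1.95, 2.15], [-1.57, 1.53], [-3.14, 3.14]. Speed limits (rad/s): [2.57, 2.57, 3.14, 3.14, 3.14, 3.14].

### API

Orientations are given as a 3x3 rotation matrix whose columns are the frame's x, y, z axes.
In Python, from plant import arm, optics gives the robot as it stands. The module is installed in compiled form; this text tells all that it offers.
- The arm moves only by the tool send_rows, never from a script. Its argument "targets" is one flat list of numbers, 6 for each row, row after row: the shift along the tool's x, y, z in cm, then the turn, a rotation vector about the tool's x, y, z in rad. In form: [dx, dy, dz, rx, ry, rz, dx, dy, dz, rx, ry, rz, ...]. A call has 1 to 20 rows; each row shifts and turns the commanded pose from where the row before left it, along the tool's axes as they then stand; what a row does not reach is not made up. A row lasts 1/10 s, in which the tool goes at most 50 mm and 8.59 degrees, less where a joint would pass 70% of its speed; a pose out of reach is approached as far as the arm can. A call with a gripper value outside its range is refused whole. "gripper" is the finger opening in cm, from 0 to 8.54, set as the call begins (left out, the last holds). The fingers move at their own pace and stop on an object; "grip_force" is the grip in N (left out, the last holds). Time passes only in rows, so rows that do not move let the fingers close. It gives the time, the measured TCP pose, the force and the opening at its end, in the units of the state.
- arm.sense(): the state, without advancing time (a new reading comes with each control period).
- optics.read_camera(name): name is "side" or "top" or "wrist"; returns (picture, depth): 384x512x3 uint8, red, green, blue; 384x512 float32, m along the optical axis (not along the pixel's ray), 0 where there is no reading.
- optics.camera_params(name): a dict with "camera_matrix" (3x3 intrinsics, pixels), "extrinsics" (4x4, takes a point from world to camera coordinates). Camera axes: x right, y down, z forward; pixel columns grow to the right and rows downward; lengths in m; the calibration is good to about 2 mm. A picture is of the moment at which its call begins: read the wrist's pose just before it. camera_params takes no time and is no camera call; for the wrist camera it gives the pose at the moment of the call.
- arm.finish_job(): hands the job in, once; it reports no verdict.
The state is a dict: "time_s": time; "joint_positions": joint angles; "qd": joint speeds; "joint_efforts": joint torques, N m; "ee_pos": TCP position; "ee_rot": TCP orientation; "ft_force": force on the tool from outside, world axes, zero at the start; "moment": the same for the moment, N m; "opening": finger opening in m.
Only numpy, scipy, OpenCV 4.12 (cv2) and the standard library are available. Lean on these libraries where they do the work, as an engineer would, in place of code of your own. Each camera call takes 0.05 s, during which the arm holds its last target. There are 200 camera calls.

### The job

The slide gate in the extraction duct at the back of the bench is out of hand's reach, so work it with the pull hook: draw the locking bolt clear of the gate blade, pull the blade fully open, then push the bolt fully home again so that the gate is locked open. Then lay the hook back down flat on the worktop. Touch the duct and gate only with the hook, and leave the things on the bench where they are.

Things in the scene. Friction and masses are not known exactly. Their poses are not given: they have to be found in the camera images.
- duct: Fixed bare-metal pipe, 76 mm across, upright behind the worktop, with a bell mouth above (326 mm up, 90 mm forward). It carries a grey gate frame, 112 mm wide, top 137 mm above the worktop, reaching 143 mm forward. Origin: 150 mm forward of the pipe axis, at worktop height. -x points forward (the way the blade opens), +y to the side where the bolt is (left, seen from the bench), z up
- blade_pin (a point): Upright steel pull pin at the front end of the gate blade, 12 mm thick, top 181 mm above the worktop, free to hook above 139 mm. The point is on its axis, 156 mm above the worktop (25 mm below its top). With the gate shut it is at x = -13, y = 0 mm from the duct's origin. Axes as the duct's
- bolt (a joint): Locking bolt: 0 = home in a notch of the blade's edge; drawn along the duct's +y to 0.025 m; clear of the blade from 0.010. Stiff (3 N), stays put; goes home only with the blade fully shut or fully open (3 mm play). Its upright 12 mm steel handle pin stands at x = 30, y = 92 mm + this value from the duct's origin, top 182 mm above the worktop, free to hook above 141 mm
- blade (a joint): Gate blade, a flat steel plate: 0 = shut; grows to 0.075 m at its open stop as it is pulled along the duct's -x. The bolt, while home, holds it. Stiff (about 4 N), stays where it is left
- hook_grip (a point): Pull hook, lying flat. The point is the middle of its wooden handle (130 mm long, 20 wide, 22 high, flat sides), 11 mm above its underside. x runs along the handle towards the hook, z up. From x = 65 mm on, an 8 mm steel rod runs along x at handle mid height to the crook. Weighs about 0.16 kg and balances about 45 mm from this point towards the hook
- hook_crook (a point): The hook's crook, axes as hook_grip: this point is at x = 253, y = 17 mm from hook_grip, same height, midway between rod (centre line 17 mm to -y) and lip (17 mm to +y). The 8 mm rod bends flat, in a half circle round this point, to +y and back; the lip ends 19 mm behind it. Clear inside: 26 mm wide, 13 mm ahead of the point, open behind; outside it ends 21 mm ahead
- wax_tin_mid (a point): Bystander: round red and silver tin, 67 mm across, 37 mm high, stands on the worktop; the point is at its middle
- pad_block_mid (a point): Bystander: pale rounded wooden sanding block, 72 x 84 x 34 mm, lies on the worktop; the point is at its middle
- brass_brush_mid (a point): Bystander: brass wire brush with wooden handle, 34 x 120 x 30 mm, lies on the worktop; the point is at its middle

How it is judged:
By the outcome, as a careful person would: the job done as asked, in the order asked, and still so for the second after the job is handed in, with the robot touching nothing.
It also fails if it takes over 61 s, if anything falls off the work surface, if the arm or the gripper's body presses on something with over 40 N, if the wrist force passes 120 N, or if a joint passes its speed limit or range.

## Working session

There is one attempt and no reset: what is moved stays moved. The work goes in short steps, Python scripts to look and compute and a tool call to move; the robot and the scene stay as the last step left them, time stands still between calls to the robot, and variables do not carry over. Pictures are saved under pics/ and viewed, about 8 in all and at most 12, crops included, and the job is handed in when it is done.

Besides the shell and the picture viewer there is one more tool, called after ">>>" by a JSON object that holds its "name" and its "arguments", one argument or row to a line. send_rows: Moves the arm, as the interface text tells. Its arguments: {"type":"object","properties":{"targets":{"type":"array"},"gripper":{"type":"number"},"grip_force":{"type":"number"}},"required":["targets"]}

```bash
mkdir -p pics
cat > h.py <<'E'
import numpy as np, cv2
from plant import arm, optics
np.set_printoptions(precision=4, suppress=True)
def snap(n,f):
    p=optics.camera_params(n); im,d=optics.read_camera(n)
    cv2.imwrite(f'pics/{f}.png',im[:,:,::-1]); np.savez(f'pics/{f}.npz',im=im,d=d,K=p['camera_matrix'],E=p['extrinsics'])
def load(f): return np.load(f'pics/{f}.npz')
def px(f,u,v,r=1):
    z=load(f);d=z['d'][v-r:v+r+1,u-r:u+r+1];d=np.median(d[d>0]) if (d>0).any() else np.nan
    c=np.linalg.inv(z['K'])@[u,v,1]*d; E=z['E']; return E[:3,:3].T@(c-E[:3,3])
def plane(f,u,v,h):
    z=load(f);E=z['E'];r=E[:3,:3].T@np.linalg.inv(z['K'])@[u,v,1];o=-E[:3,:3].T@E[:3,3]
    return o+r*(h-o[2])/r[2]
def proj(f,p):
    z=load(f);c=z['E'][:3,:3]@np.array(p)+z['E'][:3,3];q=z['K']@c;return q[:2]/q[2]
E
python3 - <<'E'
from h import *
snap('top','t0');snap('side','s0')
print(arm.sense(), arm.hold_point_z)
for n in('t0','s0'):
    z=load(n);print(z['K'],z['E'])
a=np.hstack([load('t0')['im'],load('s0')['im']])
E
```

```text
{'time_s': 0.1, 'joint_positions': array([-1.3924,  0.2771, -0.0278,  1.268 ,  0.    ,  1.4674]), 'qd': array([ 0.0005, -0.0021,  0.0035, -0.0008,  0.001 , -0.0003]), 'joint_efforts': array([ -0.    , -44.6708,  29.6128,   0.0085,  -0.0001,  -0.    ]), 'ee_pos': array([ 0.1737, -0.5996,  0.2303]), 'ee_rot': array([[ 0.2781, -0.9606, -0.0004],
       [-0.9606, -0.2781,  0.002 ],
       [-0.002 , -0.0002, -1.    ]]), 'ft_force': array([-0.1818, -0.2297,  0.3783]), 'moment': array([-0.017 , -0.0012, -0.0011]), 'opening': 0.08561727510804756} 0.0187
[[406.8852   0.     260.9155]
 [  0.     406.8852 193.6851]
 [  0.       0.       1.    ]] [[ 0.0186 -0.9998  0.0073 -0.1079]
 [-0.9907 -0.0194 -0.1349  0.5794]
 [ 0.1351 -0.0048 -0.9908  1.1783]
 [ 0.      0.      0.      1.    ]]
[[405.4856   0.     254.866 ]
 [  0.     405.4856 190.0637]
 [  0.       0.       1.    ]] [[-0.9053 -0.4242  0.0233  0.4462]
 [-0.2526  0.4934 -0.8323  0.281 ]
 [ 0.3416 -0.7594 -0.5538  0.9875]
 [ 0.      0.      0.      1.    ]]
```

View pics/t0.png

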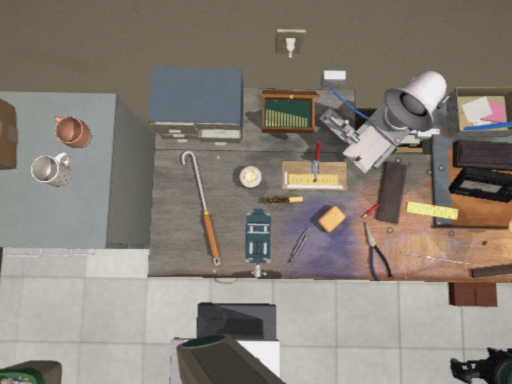

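View pics/s0.png

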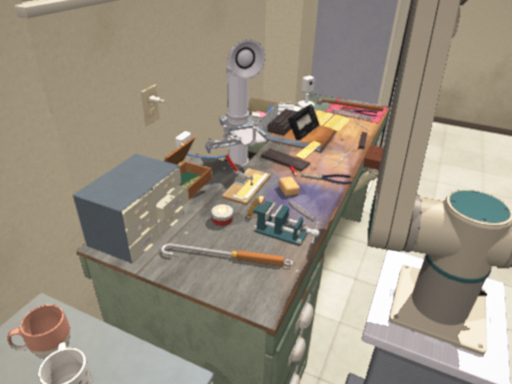

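The top picture shows the hook from its crook (188,155) to its handle (206,212)–(217,262). The duct and gate are at about (320–445, 70–170). Next I'll enlarge both.

Run:
```python
from h import *
t=load('t0')['im'];s=load('s0')['im']
a=cv2.resize(t[70:180,315:450],None,fx=3.6,fy=3.6,interpolation=2);b=cv2.resize(s[35:185,190:260],None,fx=3.6,fy=3.6,interpolation=2)
b=cv2.resize(s[95:175,200:300],None,fx=3.1,fy=3.1,interpolation=2)
o=np.zeros((600,800,3),np.uint8);o[:396,:486]=a; o[:248,488:798]=b
c=cv2.resize(t[145:270,175:225],None,fx=2.8,fy=2.8,interpolation=2);o[250:600,490:630]=c
cv2.imwrite('pics/c1.png',o[:,:,::-1])
for u,v in[(183,157),(188,153),(203,195),(206,214),(212,240),(217,258),(250,176),(331,219),(285,199)]:print(u,v,px('t0',u,v,0))
```

```text
183 157 [0.6947 0.1461 0.0133]
188 153 [0.7083 0.1317 0.0105]
203 195 [0.579  0.0815 0.0013]
206 214 [0.5193 0.0682 0.0158]
212 240 [0.4413 0.0467 0.0216]
217 258 [0.3881 0.0312 0.0092]
250 176 [ 0.635  -0.0629  0.0365]
331 219 [ 0.5101 -0.3078  0.032 ]
285 199 [ 0.5705 -0.171   0.0097]
```

View pics/c1.png

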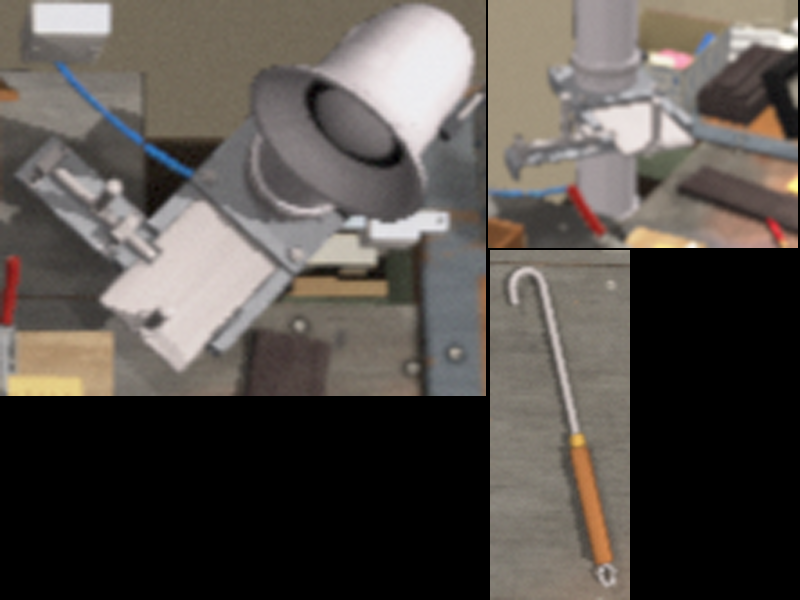

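Enlarged, the blade pin seems to be at top (357,158) and the bolt handle at about (347,122). The blade opens towards lower left. I'll get depth readings and head for the hook, taking a wrist view of the gate on the way.

Run:
```python
from h import *
for u in range(354,361):
  print(u,[round(float(px('t0',u,v,0)[2]),3) for v in range(150,164)])
for u in range(342,352):
  print(u,[round(float(px('t0',u,v,0)[2]),3) for v in range(114,130)])
for u,v in[(357,156),(357,158),(347,121)]: print(px('t0',u,v,0),plane('t0',u,v,.181))
p=optics.camera_params('wrist');print(p['camera_matrix'],p['extrinsics']); s=arm.sense();
print(np.linalg.inv(p['extrinsics'])[:3])
```

```text
354 [0.129, 0.125, 0.128, 0.124, 0.127, 0.125, 0.127, 0.135, 0.13, 0.132, 0.131, 0.13, 0.128, 0.127]
355 [0.122, 0.129, 0.129, 0.125, 0.125, 0.13, 0.13, 0.132, 0.145, 0.136, 0.134, 0.128, 0.129, 0.131]
356 [0.126, 0.125, 0.124, 0.125, 0.129, 0.126, 0.128, 0.155, 0.153, 0.149, 0.143, 0.133, 0.129, 0.131]
357 [0.126, 0.128, 0.126, 0.127, 0.127, 0.125, 0.166, 0.162, 0.161, 0.152, 0.146, 0.13, 0.129, 0.131]
358 [0.124, 0.127, 0.128, 0.126, 0.123, 0.17, nan, 0.173, 0.167, 0.16, 0.146, 0.131, 0.127, 0.128]
359 [0.124, 0.124, 0.127, 0.126, 0.177, 0.181, 0.181, 0.181, 0.17, 0.159, 0.127, 0.13, 0.125, 0.124]
360 [0.126, 0.124, 0.126, 0.128, nan, 0.183, 0.175, 0.179, 0.176, 0.129, 0.126, 0.124, 0.126, 0.122]
342 [-0.001, -0.002, -0.002, -0.004, -0.005, 0.116, 0.117, 0.113, 0.115, 0.151, 0.157, 0.153, 0.148, 0.143, 0.132, 0.135]
343 [0.002, -0.001, -0.0, 0.004, -0.001, 0.0, 0.112, 0.115, 0.169, 0.169, 0.163, 0.16, 0.15, 0.148, 0.134, 0.135]
344 [0.001, -0.001, -0.001, 0.004, 0.001, nan, 0.18, 0.181, 0.181, 0.174, 0.168, 0.162, 0.156, 0.145, 0.132, 0.128]
345 [-0.002, -0.002, -0.001, -0.004, -0.
[... 598 characters left out ...]
, -0.003, 0.003, -0.003, -0.002, -0.002, 0.002, 0.001, -0.001, 0.115, 0.121, 0.115, 0.134]
351 [0.0, -0.001, -0.003, 0.005, -0.003, 0.0, -0.004, 0.003, -0.002, 0.002, -0.002, 0.0, -0.0, 0.116, 0.116, 0.131]
[ 0.6728 -0.3556  0.1656] [ 0.6691 -0.3518  0.181 ]
[ 0.6682 -0.3566  0.1612] [ 0.6636 -0.3517  0.181 ]
[ 0.7644 -0.3251  0.185 ] [ 0.7657 -0.3259  0.181 ]
[[301.9486   0.     254.8473]
 [  0.     301.9486 191.706 ]
 [  0.       0.       1.    ]] [[ 0.278  -0.9606 -0.0032 -0.6233]
 [-0.9242 -0.2684  0.2716 -0.0358]
 [-0.2618 -0.0725 -0.9624  0.3808]
 [ 0.      0.      0.      1.    ]]
[[ 0.278  -0.9242 -0.2618  0.2399]
 [-0.9606 -0.2684 -0.0725 -0.5807]
 [-0.0032  0.2716 -0.9624  0.3742]]
```

>>> {"name": "send_rows", "arguments": {
  "targets": [0, 0, 0, 0, 0, -0.15, 0, 0, 0, 0, 0, -0.15, 0, 0, 0, 0, 0, -0.15, 0, 0, 0, 0, 0, -0.15, 0, 0, 0, 0, 0, -0.15, 0, 0, 0, 0, 0, -0.15, 0, 0, 0, 0, 0, -0.15, 0, 0, 0, 0, 0, -0.15, 0, 0, 0, 0, 0, -0.15, 0, 0, 0, 0, 0, -0.15, 0, 0, 0, 0, 0, -0.15, 0, 0, 0, 0, 0, -0.15, 0, 0, 0, 0, 0, -0.15, 0, 0, 0, 0, 0, -0.15, 0, 0, 0, 0, 0, -0.15],
  "gripper": 8.5
}}

```text
time_s: 1.6
ee_pos: [0.1737, -0.5999, 0.2306]
ee_rot: [[0.568, 0.823, -0.0], [0.823, -0.568, 0.001], [0.001, -0.001, -1.0]]
ft_force: [0.0, -0.1, -1.2]
opening: 0.0852
```

>>> {"name": "send_rows", "arguments": {
  "targets": [4.1, 1.15, -1, 0, 0, 0, 4.1, 1.15, -1, 0, 0, 0, 4.1, 1.15, -1, 0, 0, 0, 4.1, 1.15, -1, 0, 0, 0, 4.1, 1.15, -1, 0, 0, 0, 4.1, 1.15, -1, 0, 0, 0, 4.1, 1.15, -1, 0, 0, 0, 4.1, 1.15, -1, 0, 0, 0, 4.1, 1.15, -1, 0, 0, 0, 4.1, 1.15, -1, 0, 0, 0, 4.1, 1.15, -1, 0, 0, 0, 4.1, 1.15, -1, 0, 0, 0, 0, 0, 0, 0, 0, 0, 0, 0, 0, 0, 0, 0]
}}

```text
time_s: 3.0
ee_pos: [0.5691, -0.2753, 0.3508]
ee_rot: [[0.571, 0.821, -0.001], [0.821, -0.571, 0.0], [-0.001, -0.001, -1.0]]
ft_force: [-0.8, -0.2, -1.0]
opening: 0.085
```

Run:
```python
from h import *
snap('wrist','w1')
for p in[(.669,-.358,.181),(.765,-.322,.182)]: print(proj('w1',p))
im=load('w1')['im'];cv2.imwrite('pics/w1b.png',cv2.resize(im,None,fx=1.5,fy=1.5)[:,:,::-1])
```

```text
[245.4461 281.568 ]
[314.5608 323.8528]
```

View pics/w1b.png

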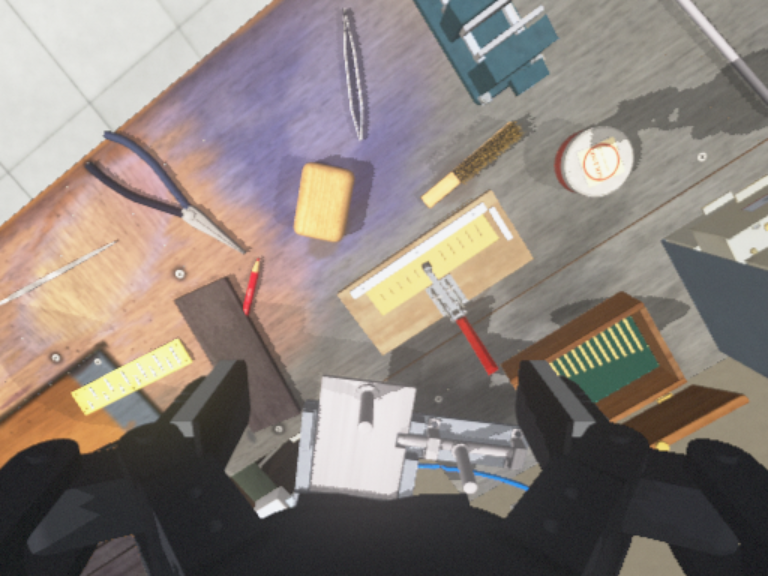

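The wrist view has the pin tops at (244,283) and (312,323), which agrees with the top view to within about 2 mm. Next I'll work out the hook pose.

Run:
```python
from h import *
print(plane('w1',244,283,.181),plane('w1',312.5,323,.182), plane('t0',359.7,155.8,.181),plane('t0',345.5,121.5,.182))
f=plane('t0',206.1,212.9,.02)[:2];r=plane('t0',216.1,256.4,.02)[:2]
d=f-r;print(f,r,np.linalg.norm(d),np.degrees(np.arctan2(d[1],d[0])))
# handle by colour
im=load('t0')['im'].astype(int);m=(im[...,0]-im[...,2]>60);m[:, :195]=0;m[:,225:]=0;m[:205]=0;m[270:]=0
v,u=np.nonzero(m);P=np.array([plane('t0',a,b,.02)[:2] for a,b in zip(u,v)]);c=P.mean(0);w,V=np.linalg.eigh(np.cov(P.T));a=V[:,1]*np.sign(V[0,1])
q=(P-c)@a;print(len(P),c,a,np.degrees(np.arctan2(a[1],a[0])),q.min(),q.max())
z=load('w1')
g=c+a*.045; s=arm.sense();R=s['ee_rot'];print(g, R.T@(np.r_[g,.25]-s['ee_pos'])*100)
```

```text
[ 0.6696 -0.3605  0.181 ] [ 0.7625 -0.3234  0.182 ] [ 0.6698 -0.3591  0.181 ] [ 0.7638 -0.3216  0.182 ]
[0.5223 0.0675] [0.393 0.033] 0.1337556079055865 14.95210535971094
303 [0.4594 0.0521] [0.9672 0.254 ] 14.711881351184847 -0.06854180066564969 0.07263644318147089
[0.5029 0.0635] [ 24.1002 -24.7671  10.0746]
```

>>> {"name": "send_rows", "arguments": {
  "targets": [3.0, -3.1, 1, 0, 0, 0, 3.0, -3.1, 1, 0, 0, 0, 3.0, -3.1, 1, 0, 0, 0, 3.0, -3.1, 1, 0, 0, 0, 3.0, -3.1, 1, 0, 0, 0, 3.0, -3.1, 1, 0, 0, 0, 3.0, -3.1, 1, 0, 0, 0, 3.0, -3.1, 1, 0, 0, 0, 0, 0, 1, 0, 0, -0.144, 0, 0, 1, 0, 0, -0.144, 0, 0, 1, 0, 0, -0.144, 0, 0, 1, 0, 0, -0.144, 0, 0, 1, 0, 0, -0.144, 0, 0, 1, 0, 0, -0.144, 0, 0, 0, 0, 0, 0, 0, 0, 0, 0, 0, 0]
}}

```text
time_s: 4.65
ee_pos: [0.5021, 0.0617, 0.211]
ee_rot: [[-0.247, 0.969, -0.001], [0.969, 0.247, -0.0], [0.0, -0.001, -1.0]]
ft_force: [0.5, -0.5, -0.2]
opening: 0.085
```

Run:
```python
from h import *
snap('wrist','w2'); s=arm.sense();print(s['ee_pos'],s['ee_rot'])
im=load('w2')['im'].astype(int);m=(im[...,0]-im[...,2]>60);print(m.sum())
n,l,st,ce=cv2.connectedComponentsWithStats(m.astype(np.uint8));k=1+st[1:,4].argmax();v,u=np.nonzero(l==k)
P=np.array([plane('w2',a,b,.022)[:2] for a,b in zip(u,v)]);c=P.mean(0);w,V=np.linalg.eigh(np.cov(P.T));a=V[:,1]*np.sign(V[0,1]);q=(P-c)@a;y=(P-c)@[-a[1],a[0]]
print(c,np.degrees(np.arctan2(a[1],a[0])),q.min(),q.max(),np.percentile(y,[2,98]))
cv2.imwrite('pics/w2b.png',cv2.resize(load('w2')['im'],None,fx=1.5,fy=1.5)[:,:,::-1])
```

```text
[0.5027 0.0619 0.2115] [[-0.2476  0.9689 -0.    ]
 [ 0.9689  0.2476 -0.0001]
 [-0.0001 -0.     -1.    ]]
6239
[ 0.6446 -0.1859] -3.1460309506129547 -0.04843204147355344 0.0403994262076511 [-0.0271  0.0284]
```

View pics/w2b.png

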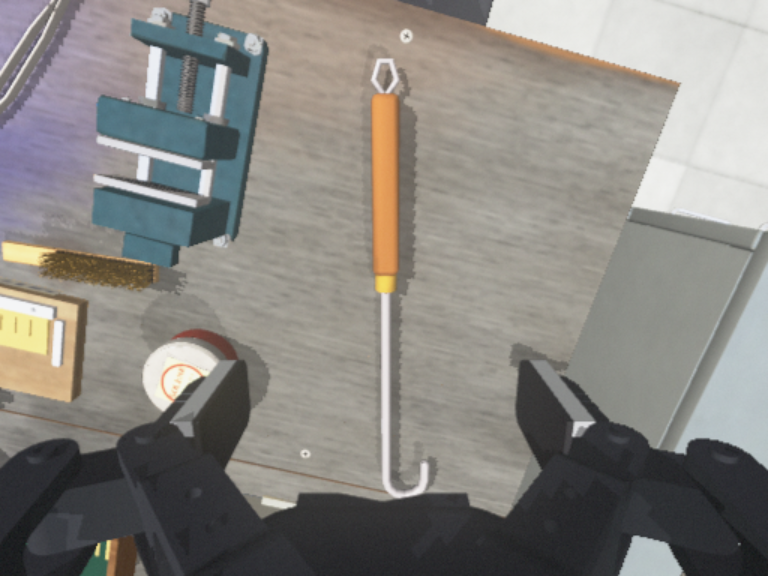

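Run:
```python
from h import *
P=lambda u,v,h:plane('w2',u/1.5,v/1.5,h)[:2]
r=P(384.5,95,.022);f=P(385,275,.022);f2=P(385,291,.018);e=P(387,470,.015);lip=P(425,468,.015)
for x in(r,f,f2,e,lip):print(x)
for x in(f,e):d=x-r;print(np.linalg.norm(d),np.degrees(np.arctan2(d[1],d[0])))
im=load('w2');print([round(float(px('w2',256,v,1)[2]),4) for v in(80,110,140,170)])
d=(e-r)/np.linalg.norm(e-r);g=r+d*.110;s=arm.sense();print(g,s['ee_rot'].T@(np.r_[g,-.008]-s['ee_pos'])*100)
```

```text
[0.3936 0.0362]
[0.5162 0.0679]
[0.5295 0.0714]
[0.6888 0.1141]
[0.6786 0.146 ]
0.12661000060475872 14.537153229680118
0.3053599987555945 14.786478288791132
[0.0236, 0.0237, 0.0232, 0.0233]
[0.5    0.0642] [ 0.2948 -0.2033 21.9507]
```

>>> {"name": "send_rows", "arguments": {
  "targets": [0.3, -0.2, 2.5, 0, 0, -0.008, 0, 0, 2.5, 0, 0, 0, 0, 0, 2.5, 0, 0, 0, 0, 0, 2.5, 0, 0, 0, 0, 0, 2.5, 0, 0, 0, 0, 0, 2.5, 0, 0, 0, 0, 0, 2.5, 0, 0, 0, 0, 0, 1.5, 0, 0, 0, 0, 0, 1, 0, 0, 0, 0, 0, 0.5, 0, 0, 0, 0, 0, 0, 0, 0, 0]
}}

```text
time_s: 5.8
ee_pos: [0.5004, 0.065, 0.0064]
ee_rot: [[-0.258, 0.966, 0.0], [0.966, 0.258, -0.0], [-0.0, 0.0, -1.0]]
ft_force: [0.2, -0.8, -0.4]
opening: 0.0849
```

>>> {"name": "send_rows", "arguments": {
  "targets": [0, 0, 0, 0, 0, 0, 0, 0, 0, 0, 0, 0, 0, 0, 0, 0, 0, 0, 0, 0, 0, 0, 0, 0, 0, 0, 0, 0, 0, 0, 0, 0, 0, 0, 0, 0, 0, 0, 0, 0, 0, 0, 0, 0, 0, 0, 0, 0, 0, 0, 0, 0, 0, 0, 0, 0, 0, 0, 0, 0],
  "gripper": 0.5,
  "grip_force": 100
}}

```text
time_s: 6.8
ee_pos: [0.5006, 0.065, 0.0071]
ee_rot: [[-0.259, 0.966, 0.001], [0.966, 0.259, -0.0], [-0.001, 0.001, -1.0]]
ft_force: [-1.0, -1.1, 5.1]
opening: 0.0175
```

>>> {"name": "send_rows", "arguments": {
  "targets": [0, 0, -1, 0, 0, 0, 0, 0, -3, 0, 0, 0, 0, 0, -4, 0, 0, 0, 0, 0, -4, 0, 0, 0, 0, 0, -4, 0, 0, 0, 0, 0, -4, 0, 0, 0, 0, 0, -1, 0, 0, 0.05, 0, 0, 0, 0, 0, 0.12, 0, 0, 0, 0, 0, 0.14, 0, 0, 0, 0, 0, 0.145, 0, 0, 0, 0, 0, 0.145, 0, 0, 0, 0, 0, 0.145, 0, 0, 0, 0, 0, 0.14, 0, 0, 0, 0, 0, 0.09, 0, 0, 0, 0, 0, 0.04, 0, 0, 0, 0, 0, 0],
  "grip_force": 120
}}

```text
time_s: 8.4
ee_pos: [0.4995, 0.0652, 0.2162]
ee_rot: [[0.684, 0.73, -0.001], [0.73, -0.684, 0.0], [-0.0, -0.001, -1.0]]
ft_force: [0.2, -1.2, -1.8]
opening: 0.0167
```

>>> {"name": "send_rows", "arguments": {
  "targets": [-0.8, 1.6, 0, 0, 0, 0, -1.6, 3.4, 0, 0, 0, 0, -1.6, 3.4, 0, 0, 0, 0, -1.6, 3.4, 0, 0, 0, 0, -1.6, 3.4, 0, 0, 0, 0, -1.6, 3.4, 0, 0, 0, 0, -1.6, 3.4, 0, 0, 0, 0, -1, 2.0, 0, 0, 0, 0, -0.5, 1.2, 0, 0, 0, 0, 0, 0, 0, 0, 0, 0, 0, 0, 0, 0, 0, 0]
}}

```text
time_s: 9.5
ee_pos: [0.6021, -0.1931, 0.2161]
ee_rot: [[0.683, 0.73, -0.001], [0.73, -0.683, 0.001], [0.0, -0.002, -1.0]]
ft_force: [-0.8, 0.0, -1.3]
opening: 0.017
```

Run:
```python
from h import *
s=arm.sense();print(s['ee_pos'],s['ee_rot'],s['opening'],s['ft_force'])
snap('top','t2');snap('side','s2')
t=load('t2')['im'];q=load('s2')['im']
o=np.zeros((560,800,3),np.uint8)
o[:,:400]=cv2.resize(t[90:202,320:400],None,fx=5,fy=5,interpolation=2)
o[:480,400:]=cv2.resize(q[85:181,200:280],None,fx=5,fy=5,interpolation=2)
cv2.imwrite('pics/c2.png',o[:,:,::-1])
print(proj('t2',[.7632,-.3225,.182]),proj('s2',[.7632,-.3225,.182]))
R=s['ee_rot'];c=s['ee_pos']+R@[.017,.208,-.004];print(c,proj('t2',c),proj('s2',c))
```

```text
[ 0.6021 -0.1931  0.2161] [[ 0.6832  0.7302 -0.0011]
 [ 0.7302 -0.6832  0.0012]
 [ 0.0001 -0.0016 -1.    ]] 0.016995358580927267 [-0.8426  0.0252 -1.2652]
[345.8259 121.7336] [224.6684 125.3004]
[ 0.7656 -0.3228  0.2198] [349.0079 116.3681] [223.8762 114.8583]
```

View pics/c2.png

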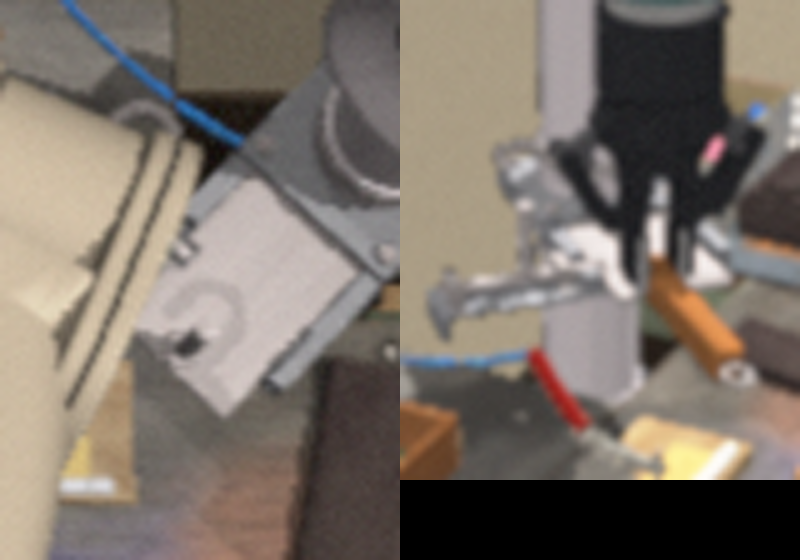

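The top crop shows the crook's arc centred at about (349,117), which is where I predicted it, above the bolt pin. I'll lower it over the pin.

>>> {"name": "send_rows", "arguments": {
  "targets": [0, 0.2, 1, 0, 0, 0, 0, 0, 1, 0, 0, 0, 0, 0, 1, 0, 0, 0, 0, 0, 1, 0, 0, 0, 0, 0, 1, 0, 0, 0, 0, 0, 1, 0, 0, 0, 0, 0, 0, 0, 0, 0, 0, 0, 0, 0, 0, 0]
}}

```text
time_s: 10.4
ee_pos: [0.604, -0.1954, 0.1559]
ee_rot: [[0.684, 0.73, -0.001], [0.73, -0.684, 0.0], [-0.0, -0.001, -1.0]]
ft_force: [-0.1, 0.2, -2.2]
opening: 0.017
```

>>> {"name": "send_rows", "arguments": {
  "targets": [0.3, 0, 0, 0, 0, 0, 0.3, 0, 0, 0, 0, 0, 0.3, 0, 0, 0, 0, 0, 0.3, 0, 0, 0, 0, 0, 0, 0, 0, 0, 0, 0, 0, 0, 0, 0, 0, 0]
}}

```text
time_s: 11.0
ee_pos: [0.6126, -0.187, 0.1565]
ee_rot: [[0.684, 0.73, 0.0], [0.73, -0.684, -0.001], [-0.0, 0.001, -1.0]]
ft_force: [-0.4, -2.0, -1.1]
opening: 0.0173
```

>>> {"name": "send_rows", "arguments": {
  "targets": [0.3, 0, 0, 0, 0, 0, 0.3, 0, 0, 0, 0, 0, 0.3, 0, 0, 0, 0, 0, 0.3, 0, 0, 0, 0, 0, 0.3, 0, 0, 0, 0, 0, 0.2, 0, 0, 0, 0, 0, 0, 0, 0, 0, 0, 0]
}}

```text
time_s: 11.7
ee_pos: [0.6245, -0.174, 0.1564]
ee_rot: [[0.683, 0.73, 0.001], [0.73, -0.683, -0.0], [0.0, 0.0, -1.0]]
ft_force: [-0.4, -2.5, -0.6]
opening: 0.0167
```

Run:
```python
from h import *
s=arm.sense();print(s['ee_pos'],s['ft_force'],s['moment'])
snap('top','t3');snap('side','s3')
t=load('t3')['im'];q=load('s3')['im']
o=np.zeros((560,800,3),np.uint8)
o[:,:400]=cv2.resize(t[90:202,320:400],None,fx=5,fy=5,interpolation=2)
o[:480,400:]=cv2.resize(q[85:181,200:280],None,fx=5,fy=5,interpolation=2)
cv2.imwrite('pics/c3.png',o[:,:,::-1])
for b in(0,.01,.02,.025): 
  p=np.array([.7632,-.3225,.182])+b*np.array([.6845,.729,0]);print(b,proj('t3',p),proj('s3',p))
R=s['ee_rot'];c=s['ee_pos']+R@[.017,.208,-.004];print(c,proj('t3',c),proj('s3',c))
```

```text
[ 0.6245 -0.174   0.1564] [-0.3558 -2.5448 -0.6363] [-0.6942 -0.0697 -0.4163]
0 [345.8259 121.7336] [224.6684 125.3004]
0.01 [343.1167 119.2389] [221.8875 125.6964]
0.02 [340.4119 116.7483] [219.0938 126.0944]
0.025 [339.0611 115.5045] [217.692 126.294]
[ 0.788  -0.3037  0.1605] [337.2957 115.3582] [215.8389 131.6477]
```

View pics/c3.png

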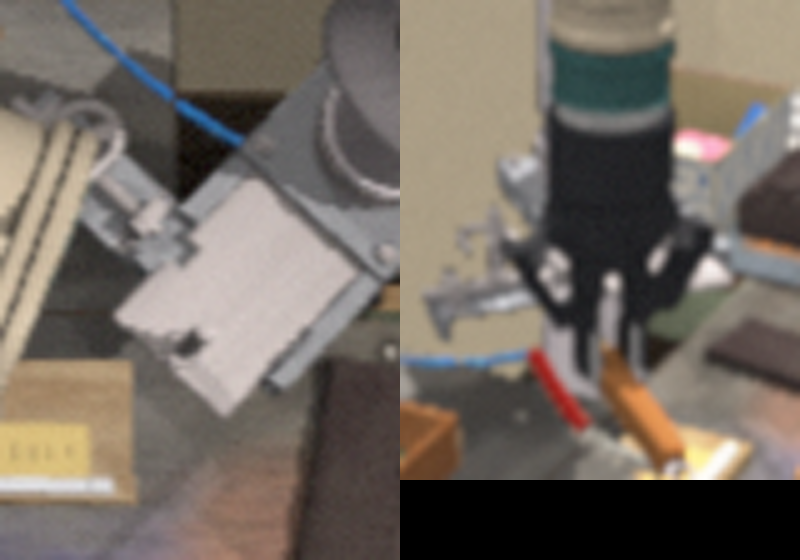

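The bolt looks drawn about 22 mm, with steady friction of roughly 2.5 N while it moved. I'll back off, lift, and go over to the blade pin.

>>> {"name": "send_rows", "arguments": {
  "targets": [-0.4, 0, 0, 0, 0, 0, -0.3, 0, 0, 0, 0, 0, 0, 0, -1.5, 0, 0, 0, 0, 0, -2.5, 0, 0, 0, 0, 0, -2, 0, 0, 0, -1.4, -0.6, 0, 0, 0, 0, -3, -1.2, 0, 0, 0, 0, -3, -1.2, 0, 0, 0, 0, -2.5, -1, 0, 0, 0, 0, -1.5, -0.6, 0, 0, 0, 0, 0, 0, 0, 0, 0, 0, 0, 0, 0, 0, 0, 0]
}}

```text
time_s: 13.0
ee_pos: [0.5076, -0.2311, 0.2162]
ee_rot: [[0.684, 0.729, 0.001], [0.729, -0.684, 0.0], [0.001, 0.0, -1.0]]
ft_force: [0.2, 0.8, -1.5]
opening: 0.0169
```

Run:
```python
from h import *
s=arm.sense();print(s['ee_pos'],s['ee_rot'],s['ft_force'])
snap('top','t4');snap('side','s4')
t=load('t4')['im'];q=load('s4')['im']
o=np.zeros((560,800,3),np.uint8)
o[:,:400]=cv2.resize(t[90:202,320:400],None,fx=5,fy=5,interpolation=2)
o[:480,400:]=cv2.resize(q[85:181,200:280],None,fx=5,fy=5,interpolation=2)
cv2.imwrite('pics/c4.png',o[:,:,::-1])
R=s['ee_rot'];c=s['ee_pos']+R@[.017,.208,-.004];print(c,proj('t4',c),proj('s4',c))
x=np.array([.729,-.6845,0]);p=np.array([.6697,-.3598,.181]);print(R.T@(p-c)*100)
for u in range(334,350):
  print(u,[round(float(px('t4',u,v,0)[2]),3) for v in range(110,126)])
```

```text
[ 0.5076 -0.2311  0.2162] [[ 0.6841  0.7294  0.0007]
 [ 0.7294 -0.6841  0.0005]
 [ 0.0008  0.0001 -1.    ]] [ 0.2172  0.8157 -1.5143]
[ 0.6709 -0.361   0.2203] [364.1924 151.9421] [253.9958 116.0349]
[-0.0011 -0.169   3.9273]
334 [-0.001, 0.003, 0.117, 0.12, 0.117, 0.119, 0.118, 0.117, 0.116, 0.131, 0.131, 0.133, 0.133, 0.133, 0.115, 0.117]
335 [0.001, -0.007, -0.001, 0.117, 0.115, 0.118, 0.121, 0.119, 0.115, 0.131, 0.141, 0.141, 0.133, 0.136, 0.131, 0.116]
336 [0.0, -0.001, -0.004, -0.002, 0.12, 0.114, 0.115, 0.119, 0.118, 0.152, 0.15, 0.147, 0.141, 0.131, 0.132, 0.116]
337 [-0.001, -0.002, -0.001, -0.004, 0.0, 0.111, 0.117, 0.166, 0.168, 0.161, 0.155, 0.15, 0.145, 0.134, 0.134, 0.125]
338 [-0.004, -0.004, -0.002, -0.003, 0.002, 0.177, 0.184, 0.174, 0.175, 0.164, 0.161, 0.153, 0.144, 0.128, 0.126, 0.13]
339 [0.002, -0.007, -0.005, -0.001, -0.001, 0.181, 0.18, 0.179, 0.175, 0.166, 0.165, 0.15, 0.131, 0.129, 0.126, 0.125]
340 [-0.001, -0.0, -0.0, 0.002, 0.182, 0.179, 0.179, 0.181, 0.18, 0.17, 0.117, 0.122, 0.115, 0.116, 0.123, 0.127]
341 [-0.003, -0.003, -0.001, -0.004, -0.003, 0.182,
[... 366 characters left out ...]
.005, -0.002, -0.003, -0.002, -0.001, 0.116, 0.114, 0.116, 0.111, 0.114]
345 [-0.008, -0.007, -0.0, -0.006, -0.001, -0.002, 0.002, -0.005, -0.002, -0.003, -0.002, -0.001, 0.12, 0.118, 0.115, 0.114]
346 [-0.003, -0.003, -0.003, -0.002, -0.003, -0.003, -0.001, 0.001, -0.002, -0.002, -0.003, -0.003, -0.002, 0.115, 0.116, 0.117]
347 [0.001, -0.003, -0.001, -0.002, -0.005, -0.005, -0.003, 0.001, -0.007, -0.006, -0.001, -0.007, -0.001, -0.003, 0.119, 0.117]
348 [-0.003, 0.0, -0.004, 0.001, -0.002, -0.003, -0.002, -0.0, 0.002, 0.003, -0.002, -0.002, -0.002, -0.0, 0.116, 0.114]
349 [-0.002, -0.002, -0.001, -0.001, 0.002, -0.005, -0.001, 0.003, 0.002, -0.003, -0.004, -0.0, 0.005, -0.0, -0.001, 0.113]
```

View pics/c4.png

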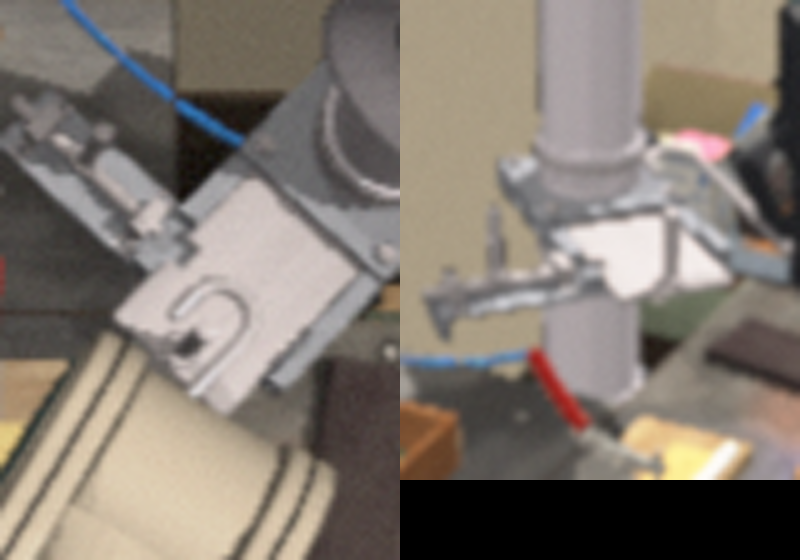

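Depth puts the bolt pin at top (340,116.5), so about 22 mm drawn and clear. The crook sits over the blade pin at about (364,152). I'll lower it and pull.

>>> {"name": "send_rows", "arguments": {
  "targets": [0, 0.2, 1, 0, 0, 0, 0, 0, 1, 0, 0, 0, 0, 0, 1, 0, 0, 0, 0, 0, 1, 0, 0, 0, 0, 0, 1, 0, 0, 0, 0, 0, 1, 0, 0, 0, 0, 0, 0, 0, 0, 0, 0, 0, 0, 0, 0, 0]
}}

```text
time_s: 13.9
ee_pos: [0.5089, -0.2323, 0.156]
ee_rot: [[0.684, 0.73, -0.001], [0.73, -0.684, 0.0], [-0.0, -0.001, -1.0]]
ft_force: [-0.9, -0.3, -1.5]
opening: 0.017
```

>>> {"name": "send_rows", "arguments": {
  "targets": [0, -0.4, 0, 0, 0, 0, 0, -0.4, 0, 0, 0, 0, 0, -0.4, 0, 0, 0, 0, 0, -0.4, 0, 0, 0, 0, 0, -0.4, 0, 0, 0, 0, 0, -0.4, 0, 0, 0, 0, 0, -0.4, 0, 0, 0, 0, 0, -0.4, 0, 0, 0, 0, 0, 0, 0, 0, 0, 0]
}}

```text
time_s: 14.8
ee_pos: [0.4851, -0.21, 0.1563]
ee_rot: [[0.684, 0.73, -0.001], [0.73, -0.684, 0.0], [-0.0, -0.001, -1.0]]
ft_force: [1.7, -0.6, -0.4]
opening: 0.0172
```

>>> {"name": "send_rows", "arguments": {
  "targets": [0, -0.4, 0, 0, 0, 0, 0, -0.4, 0, 0, 0, 0, 0, -0.4, 0, 0, 0, 0, 0, -0.4, 0, 0, 0, 0, 0, -0.4, 0, 0, 0, 0, 0, -0.4, 0, 0, 0, 0, 0, -0.4, 0, 0, 0, 0, 0, -0.4, 0, 0, 0, 0, 0, -0.4, 0, 0, 0, 0, 0, -0.4, 0, 0, 0, 0, 0, -0.4, 0, 0, 0, 0]
}}

```text
time_s: 15.9
ee_pos: [0.4534, -0.1803, 0.1563]
ee_rot: [[0.684, 0.73, -0.0], [0.73, -0.684, -0.0], [-0.0, 0.0, -1.0]]
ft_force: [3.0, -2.9, -0.9]
opening: 0.0169
```

>>> {"name": "send_rows", "arguments": {
  "targets": [0, -0.3, 0, 0, 0, 0, 0, -0.2, 0, 0, 0, 0]
}}

```text
time_s: 16.1
ee_pos: [0.4508, -0.1777, 0.1567]
ee_rot: [[0.684, 0.73, 0.002], [0.73, -0.684, -0.002], [0.0, 0.003, -1.0]]
ft_force: [6.4, -7.7, -1.9]
opening: 0.0169
```

>>> {"name": "send_rows", "arguments": {
  "targets": [0, -0.2, 0, 0, 0, 0, 0, -0.2, 0, 0, 0, 0]
}}

```text
time_s: 16.3
ee_pos: [0.451, -0.1773, 0.1579]
ee_rot: [[0.684, 0.729, 0.008], [0.729, -0.684, -0.007], [0.001, 0.01, -1.0]]
ft_force: [11.0, -11.9, -2.5]
opening: 0.0171
```

The pull stalled at 16 N after 80 mm of travel, which fits 75 mm plus slack, so the blade is at its open stop. I'll release, lift and go back to the bolt.

>>> {"name": "send_rows", "arguments": {
  "targets": [0, 0.5, 0, 0, 0, 0, 0, 0.5, 0, 0, 0, 0, 0, 0, 0, 0, 0, 0, 0, 0, -1.5, 0, 0, 0, 0, 0, -2.5, 0, 0, 0, 0, 0, -2, 0, 0, 0, 1.2, 1.2, 0, 0, 0, 0, 2.5, 2.5, 0, 0, 0, 0, 2.7, 2.5, 0, 0, 0, 0, 2.5, 2.5, 0, 0, 0, 0, 1.5, 1.5, 0, 0, 0, 0, 0.9, 0.9, 0, 0, 0, 0, 0, 0, 0, 0, 0, 0, 0, 0, 0, 0, 0, 0]
}}

```text
time_s: 17.7
ee_pos: [0.6111, -0.1741, 0.2156]
ee_rot: [[0.684, 0.73, -0.003], [0.73, -0.684, 0.001], [-0.001, -0.003, -1.0]]
ft_force: [0.1, 0.8, -0.5]
opening: 0.0172
```

Run:
```python
from h import *
s=arm.sense();print(s['ee_pos'],s['ee_rot'],s['ft_force'])
snap('top','t5');snap('side','s5')
t=load('t5')['im'];q=load('s5')['im']
o=np.zeros((560,800,3),np.uint8)
o[:,:400]=cv2.resize(t[90:202,320:400],None,fx=5,fy=5,interpolation=2)
o[:480,400:]=cv2.resize(q[85:181,200:280],None,fx=5,fy=5,interpolation=2)
cv2.imwrite('pics/c5.png',o[:,:,::-1])
R=s['ee_rot'];c=s['ee_pos']+R@[.017,.208,-.004];print(c,proj('t5',c),proj('s5',c))
p=plane('t5',339.8,116.5,.182);print(p,R.T@(p-c)*100)
print('bp',[proj(n,(.615,-.3085,.181)) for n in('t5','s5')])
for u in range(336,345):
  print(u,[round(float(px('t5',u,v,0)[2]),3) for v in range(170,185)])
```

```text
[ 0.6111 -0.1741  0.2156] [[ 0.6835  0.7299 -0.0029]
 [ 0.7299 -0.6835  0.0011]
 [-0.0012 -0.0029 -1.    ]] [ 0.1402  0.7976 -0.5414]
[ 0.7746 -0.3039  0.219 ] [341.7005 113.0262] [218.8196 116.5611]
[ 0.7776 -0.3063  0.182 ] [0.0319 0.3925 3.6948]
bp [array([341.0279, 175.5508]), array([262.3288, 136.1042])]
336 [0.128, 0.126, 0.126, 0.127, 0.123, 0.129, 0.129, 0.128, 0.131, nan, 0.133, 0.127, 0.128, 0.12, 0.017]
337 [0.123, 0.127, 0.129, 0.127, 0.127, 0.129, 0.132, 0.141, 0.143, 0.138, 0.132, 0.131, 0.127, 0.125, 0.122]
338 [0.127, 0.126, 0.125, 0.125, 0.123, 0.132, 0.16, 0.157, 0.153, 0.145, 0.138, 0.124, 0.132, 0.126, 0.127]
339 [0.126, 0.126, 0.125, 0.129, 0.126, 0.168, 0.169, 0.167, 0.163, 0.153, 0.136, 0.131, 0.13, 0.126, 0.126]
340 [0.123, 0.129, 0.129, 0.127, 0.177, 0.18, 0.182, 0.173, 0.168, 0.155, 0.133, 0.128, 0.122, 0.127, 0.122]
341 [0.126, 0.126, 0.127, 0.122, 0.177, 0.181, 0.179, 0.178, 0.166, 0.129, nan, 0.13, 0.128, 0.126, 0.128]
342 [0.123, 0.124, 0.126, 0.128, 0.18, 0.177, 0.182, 0.184, 0.126, 0.129, 0.124, 0.129, 0.125, 0.129, 0.131]
343 [0.125, 0.125, 0.124, 0.126, 0.178, 0.182, 0.181, 0.176, 0.128, 0.126, 0.125, 0.127, 0.126, 0.125, 0.127]
344 [0.127, 0.124, 0.123, 0.124, 0.125, 0.125, 0.126, 0.127, 0.126, 0.124, 0.129, 0.124, 0.128, 0.125, 0.126]
```

View pics/c5.png

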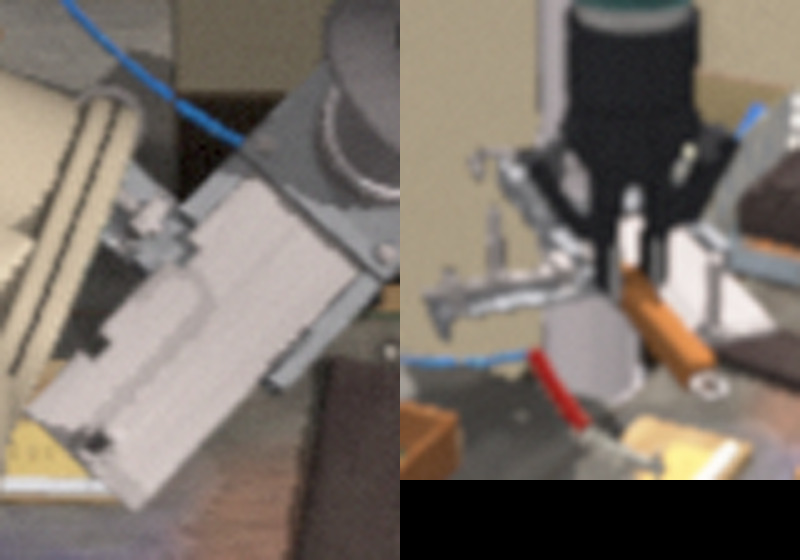

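The blade pin top is at (341.8,175.6) against a predicted (341.0,175.6), so the blade is fully open. I'll lower over the bolt pin and push it home with the lip.

>>> {"name": "send_rows", "arguments": {
  "targets": [0, 0.6, 0, 0, 0, 0, 0, 0, 1, 0, 0, 0, 0, 0, 1, 0, 0, 0, 0, 0, 1, 0, 0, 0, 0, 0, 1, 0, 0, 0, 0, 0, 1, 0, 0, 0, 0, 0, 0.9, 0, 0, 0, 0, 0, 0, 0, 0, 0]
}}

```text
time_s: 18.6
ee_pos: [0.6158, -0.1781, 0.1551]
ee_rot: [[0.684, 0.73, -0.003], [0.73, -0.684, 0.001], [-0.001, -0.003, -1.0]]
ft_force: [-0.8, -0.6, -2.0]
opening: 0.0169
```

>>> {"name": "send_rows", "arguments": {
  "targets": [-0.3, 0, 0, 0, 0, 0, -0.3, 0, 0, 0, 0, 0, -0.3, 0, 0, 0, 0, 0, -0.3, 0, 0, 0, 0, 0, -0.3, 0, 0, 0, 0, 0, -0.3, 0, 0, 0, 0, 0, -0.3, 0, 0, 0, 0, 0, -0.3, 0, 0, 0, 0, 0, 0, 0, 0, 0, 0, 0]
}}

```text
time_s: 19.5
ee_pos: [0.6008, -0.1969, 0.1576]
ee_rot: [[0.684, 0.729, 0.001], [0.729, -0.684, -0.001], [-0.0, 0.001, -1.0]]
ft_force: [3.5, -0.4, -1.6]
opening: 0.0173
```

>>> {"name": "send_rows", "arguments": {
  "targets": [-0.2, 0, 0, 0, 0, 0, -0.2, 0, 0, 0, 0, 0, 0, 0, 0, 0, 0, 0]
}}

```text
time_s: 19.8
ee_pos: [0.5979, -0.1994, 0.1574]
ee_rot: [[0.684, 0.73, 0.0], [0.73, -0.684, -0.0], [-0.0, 0.0, -1.0]]
ft_force: [2.3, 0.9, -0.8]
opening: 0.0168
```

>>> {"name": "send_rows", "arguments": {
  "targets": [-0.2, 0, 0, 0, 0, 0, -0.1, 0, 0, 0, 0, 0, 0, 0, 0, 0, 0, 0]
}}

```text
time_s: 20.1
ee_pos: [0.5961, -0.2013, 0.1574]
ee_rot: [[0.683, 0.73, 0.001], [0.73, -0.683, 0.0], [0.001, 0.0, -1.0]]
ft_force: [5.0, 0.4, -0.7]
opening: 0.0169
```

>>> {"name": "send_rows", "arguments": {
  "targets": [-0.2, 0, 0, 0, 0, 0, 0, 0, 0, 0, 0, 0]
}}

```text
time_s: 20.3
ee_pos: [0.5953, -0.2025, 0.1576]
ee_rot: [[0.683, 0.731, 0.002], [0.731, -0.683, 0.001], [0.002, 0.001, -1.0]]
ft_force: [5.7, 1.6, -1.4]
opening: 0.0167
```

>>> {"name": "send_rows", "arguments": {
  "targets": [-0.2, 0, 0, 0, 0, 0, 0, 0, 0, 0, 0, 0]
}}

```text
time_s: 20.5
ee_pos: [0.5946, -0.2036, 0.1577]
ee_rot: [[0.682, 0.732, 0.003], [0.732, -0.682, 0.001], [0.003, 0.001, -1.0]]
ft_force: [6.8, 2.1, -1.5]
opening: 0.0171
```

>>> {"name": "send_rows", "arguments": {
  "targets": [-0.2, 0, 0, 0, 0, 0, -0.2, 0, 0, 0, 0, 0, 0, 0, 0, 0, 0, 0]
}}

```text
time_s: 20.8
ee_pos: [0.593, -0.2059, 0.158]
ee_rot: [[0.68, 0.733, 0.006], [0.733, -0.68, 0.003], [0.006, 0.002, -1.0]]
ft_force: [8.5, 3.7, -1.9]
opening: 0.0166
```

>>> {"name": "send_rows", "arguments": {
  "targets": [0.5, 0, 0, 0, 0, 0, 0.6, 0, 0, 0, 0, 0, 0, 0, 0, 0, 0, 0, 0, 0, -1.5, 0, 0, 0, 0, 0, -2.5, 0, 0, 0, 0, 0, -2, 0, 0, 0, -1, -2, 0, 0, 0, 0, -2, -4, 0, 0, 0, 0, -2, -4, 0, 0, 0, 0, -1, -2, 0, 0, 0, 0, 0, 0, 0, 0, 0, 0]
}}

```text
time_s: 21.9
ee_pos: [0.4642, -0.1594, 0.2172]
ee_rot: [[0.685, 0.728, -0.006], [0.728, -0.685, 0.001], [-0.003, -0.005, -1.0]]
ft_force: [1.0, -1.0, -1.2]
opening: 0.0167
```

Run:
```python
from h import *
s=arm.sense();print(s['ee_pos'],s['ee_rot'],s['ft_force'])
snap('top','t6');snap('side','s6');snap('wrist','w6')
def top(f,u0,u1,v0,v1):
    L=[(u,v) for u in range(u0,u1) for v in range(v0,v1) if px(f,u,v,0)[2]>.176]
    return np.mean(L,axis=0),len(L)
print('bolt t0',top('t0',338,354,110,126),'t4',top('t4',334,350,108,126),'t6',top('t6',338,354,110,126))
print('blade t0',top('t0',352,366,148,164),'t5',top('t5',334,348,168,184),'t6',top('t6',334,348,168,184))
t=load('t6')['im'];o=cv2.resize(t[90:202,310:390],None,fx=5,fy=5,interpolation=2);q=load('s6')['im']
o2=np.zeros((560,800,3),np.uint8);o2[:,:400]=o;o2[:480,400:]=cv2.resize(q[85:181,200:280],None,fx=5,fy=5,interpolation=2)
cv2.imwrite('pics/c6.png',o2[:,:,::-1])
```

```text
[ 0.4642 -0.1594  0.2172] [[ 0.6852  0.7283 -0.0055]
 [ 0.7283 -0.6852  0.0013]
 [-0.0029 -0.0049 -1.    ]] [ 0.9749 -1.0452 -1.165 ]
bolt t0 (array([345.6, 121.4]), 15) t4 (array([339.6923, 115.9231]), 13) t6 (array([345.6667, 121.6667]), 15)
blade t0 (array([360.3333, 155.5833]), 12) t5 (array([341.5   , 175.2857]), 14) t6 (array([339.3621, 174.569 ]), 58)
```

View pics/c6.png

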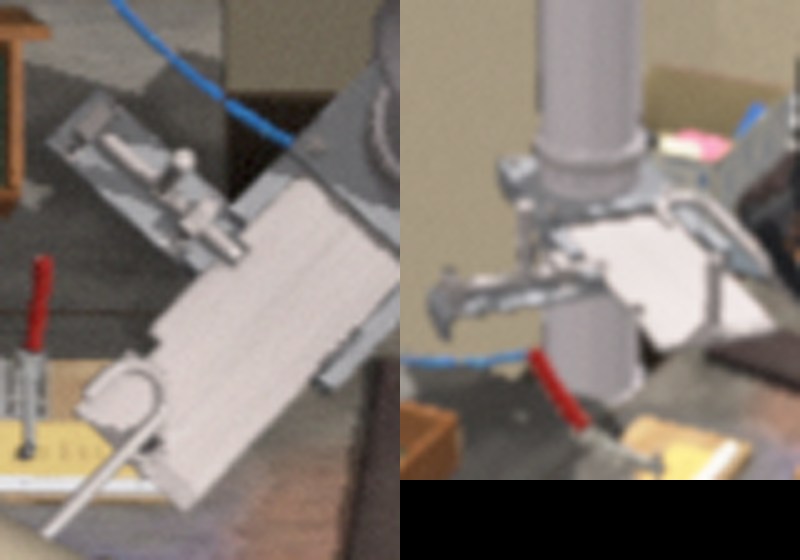

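The bolt pin is back at (345.7,121.7), and it started at (345.6,121.4), so it is home. The blade pin is still at about (341,176), and the hook is free of the gate. Now the hook goes back to where it lay.

>>> {"name": "send_rows", "arguments": {
  "targets": [1.5, -1, 0, 0, 0, 0, 3, -2, 0, 0, 0, 0, 3.2, -2.2, 0, 0, 0, 0, 3.2, -2.2, 0, 0, 0, 0, 3.2, -2.2, 0, 0, 0, 0, 3.2, -2.1, 0, 0, 0, 0, 1.5, -1, 0, 0, 0, -0.05, 0, 0, 0, 0, 0, -0.12, 0, 0, 0, 0, 0, -0.14, 0, 0, 0, 0, 0, -0.145, 0, 0, 0, 0, 0, -0.145, 0, 0, 0, 0, 0, -0.145, 0, 0, 0, 0, 0, -0.14, 0, 0, 0, 0, 0, -0.09, 0, 0, 0, 0, 0, -0.04, 0, 0, 0, 0, 0, 0]
}}

```text
time_s: 23.65
ee_pos: [0.5062, 0.063, 0.2174]
ee_rot: [[-0.259, 0.966, -0.0], [0.966, 0.259, -0.0], [-0.0, -0.0, -1.0]]
ft_force: [0.4, 0.4, -1.3]
opening: 0.0169
```

>>> {"name": "send_rows", "arguments": {
  "targets": [0, 0, 2, 0, 0, 0, 0, 0, 3, 0, 0, 0, 0, 0, 3, 0, 0, 0, 0, 0, 3, 0, 0, 0, 0, 0, 3, 0, 0, 0, 0, 0, 2, 0, 0, 0, 0, 0, 1, 0, 0, 0, 0, 0, 0.5, 0, 0, 0, 0, 0, 0, 0, 0, 0, 0, 0, 0, 0, 0, 0]
}}

```text
time_s: 24.65
ee_pos: [0.5065, 0.0632, 0.0434]
ee_rot: [[-0.259, 0.966, 0.002], [0.966, 0.259, -0.0], [-0.001, 0.002, -1.0]]
ft_force: [0.6, -0.1, -1.6]
opening: 0.0172
```

Run:
```python
from h import *
s=arm.sense();print(s['ee_pos'],s['ee_rot'],s['ft_force'],s['moment'])
snap('side','s7');snap('top','t7')
q=load('s7')['im'][210:300,150:310];t=load('t7')['im'][130:280,170:290]
o=np.zeros((600,800,3),np.uint8);o[:450,:800]=cv2.resize(q,None,fx=5,fy=5,interpolation=2)
cv2.imwrite('pics/c7.png',o[:450,:,::-1])
for u,v in[(183,157),(188,153),(193,158),(195,165)]:print(u,v,px('t7',u,v,0))
```

```text
[0.5065 0.0632 0.0434] [[-0.259   0.9659  0.0021]
 [ 0.9659  0.259  -0.0001]
 [-0.0006  0.002  -1.    ]] [ 0.5918 -0.1247 -1.61  ] [ 0.0245 -0.0381 -0.0407]
183 157 [ 0.6979  0.1488 -0.0009]
188 153 [ 0.711   0.1337 -0.0007]
193 158 [0.6845 0.1094 0.0476]
195 165 [0.6629 0.1022 0.0493]
```

View pics/c7.png

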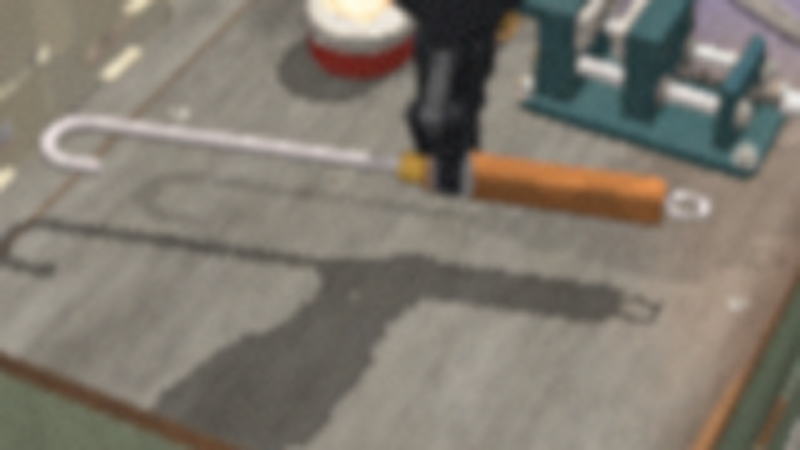

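The hook hangs level above its old place with the tin and vise clear. I'll set it down and let go.

>>> {"name": "send_rows", "arguments": {
  "targets": [0, 0, 1.2, 0, 0, 0, 0, 0, 1.2, 0, 0, 0, 0, 0, 0.6, 0, 0, 0, 0, 0, 0.3, 0, 0, 0, 0, 0, 0.2, 0, 0, 0, 0, 0, 0.1, 0, 0, 0, 0, 0, 0, 0, 0, 0]
}}

```text
time_s: 25.45
ee_pos: [0.504, 0.0631, 0.0072]
ee_rot: [[-0.259, 0.966, -0.002], [0.966, 0.259, -0.0], [0.0, -0.002, -1.0]]
ft_force: [-5.5, 0.9, 10.1]
opening: 0.0167
```

>>> {"name": "send_rows", "arguments": {
  "targets": [0, 0, 0, 0, 0, 0, 0, 0, 0, 0, 0, 0, 0, 0, 0, 0, 0, 0, 0, 0, 0, 0, 0, 0, 0, 0, 0, 0, 0, 0, 0, 0, 0, 0, 0, 0, 0, 0, 0, 0, 0, 0, 0, 0, 0, 0, 0, 0],
  "gripper": 8.5,
  "grip_force": 20
}}

```text
time_s: 26.25
ee_pos: [0.5052, 0.0632, 0.0063]
ee_rot: [[-0.259, 0.966, -0.0], [0.966, 0.259, 0.0], [0.0, -0.0, -1.0]]
ft_force: [0.3, -1.1, -0.1]
opening: 0.0851
```

>>> {"name": "send_rows", "arguments": {
  "targets": [0, 0, -1, 0, 0, 0, 0, 0, -2, 0, 0, 0, 0, 0, -4, 0, 0, 0, 0, 0, -4, 0, 0, 0, 0, 0, -4, 0, 0, 0, 0, 0, -4, 0, 0, 0, 0, 0, -4, 0, 0, 0, 0, 0, -2, 0, 0, 0, 0, 0, 0, 0, 0, 0, 0, 0, 0, 0, 0, 0]
}}

```text
time_s: 27.25
ee_pos: [0.5051, 0.0632, 0.2567]
ee_rot: [[-0.259, 0.966, 0.001], [0.966, 0.259, -0.0], [-0.0, 0.001, -1.0]]
ft_force: [0.5, -0.7, -0.5]
opening: 0.085
```

Run:
```python
from h import *
s=arm.sense();print(s['ee_pos'],s['opening'],s['time_s'])
snap('wrist','w8');snap('top','t8');snap('side','s8')
w=load('w8')['im'];t=load('t8')['im'][60:290,150:455]
o=np.zeros((500,800,3),np.uint8);o[:300,:400]=cv2.resize(w,(400,300));o[:300,400:]=cv2.resize(t,(400,300));o[300:,:400]=cv2.resize(load('s8')['im'][100:292,110:494],(400,200))
cv2.imwrite('pics/c8.png',o[:,:,::-1])
def top(f,u0,u1,v0,v1):
    L=[(u,v) for u in range(u0,u1) for v in range(v0,v1) if px(f,u,v,0)[2]>.176]
    return np.mean(L,axis=0),len(L)
print(top('t8',338,354,110,126),top('t8',334,348,168,184))
```

```text
[0.5051 0.0632 0.2567] 0.08498134233630904 27.25
(array([345.5625, 121.5625]), 16) (array([341.5, 175.5]), 16)
```

View pics/c8.png

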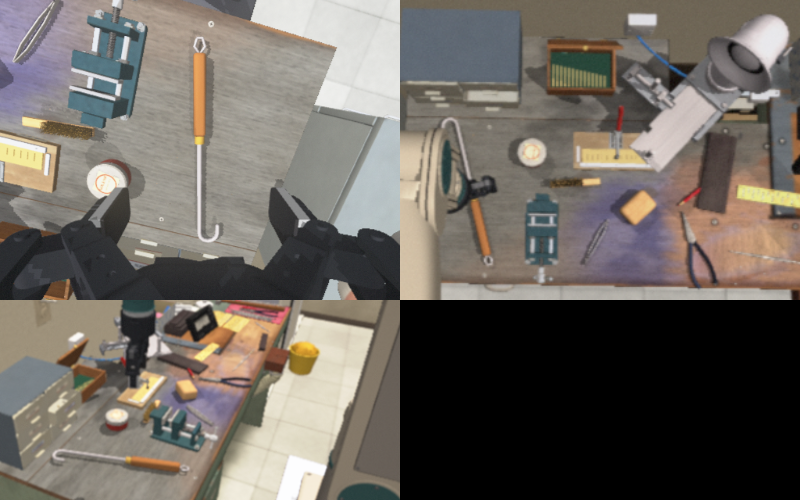

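The hook lies flat at its old place, the bystanders haven't moved, the blade is open and the bolt is home. Handing the job in.

```bash
python3 -c "
from plant import arm; print(arm.finish_job())"
```

```text
the job is handed in; nothing more can be done
None
```

The gate is locked open and the hook is lying flat on the worktop, about where it was found. The job was handed in at about 27 s of the 61 s allowed.

I drew the bolt about 22 mm with the hook, then pulled the blade until it stalled at its open stop at 16 N. I then pushed the bolt home until it stopped at about 9 N and put the hook back down.

- **Bolt:** in the last top view its pin top is at (345.6, 121.6), against (345.6, 121.4) at the start, so it is home to within about 1 mm.
- **Blade:** its pin top is at (341.5, 175.5), against a predicted (341.0, 175.6) for fully open, so it is open to within about 1.5 mm.
- **Hook and bench:** the last pictures show the tin, the sanding block and the brush where they were, and the gripper is open and clear of everything. Setting the hook down peaked at about 10 N.
- **Disagreements:** the gripper read an opening of 17 mm on the 20 mm handle. One blade-pin reading, taken while the crook was in view, was thrown off by it; the later ones agreed.

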